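# Clamp a breaker in the cam fixture

## Robot

A 7-joint arm with a two-finger parallel gripper is mounted at the origin on the work surface. World frame = base frame: x ahead of the robot, y to its left, z up, the work surface at z = 0. Lengths are in m, angles in rad, forces in N, time in s.
With the tool pointing down it reaches from about 0.4 to 0.85 m from the base axis. Payload 10.4 kg.
Tool frame: the origin (TCP) lies midway between the tips of the shut fingers; the grasp point (between the pads) lies 19 mm behind it; z points along the fingers, x is the direction in which the jaws open and shut, and the axes are right-handed (so a half turn about z gives the same grasp; the last joint's range is limited). The gripper opens to 85 mm and grips with 20 to 120 N. Pads are 22 mm wide; open, the fingers measure 114 mm over their backs; the gripper's body (76 mm by 85 mm) begins 54 mm behind the grasp point. The pads swing forward as they close: fully open they stand 13 mm farther back than shut.
Start: joints at [-1.135, 0.332, -0.065, 1.46, 0.022, 1.35, -0.088], TCP at [0.277, 0.56, 0.231] pointing down, gripper open.
Joint ranges: [-2.6, 2.6], [-0.5, 2.12], [-1.47, 1.34], [0.16, 2.42], [-1.27, 4.41], [0.06, 2.06], [-2.6, 2.6]. Speed limits (rad/s): [2.22, 2.22, 2.79, 2.79, 3.14, 3.14, 3.14].

## Interface

Orientations are given as a unit quaternion [x, y, z, w].
In Python, from workcell import monitor, eyes, ticket, models gives the robot as it stands.
- The arm moves only by the tool servo_tool, never from a script. Its argument "motion" is a list of rows, each a list of 7 numbers: the opening, from 0 (shut) to 1 (fully open), then the shift along the tool's x, y, z in m, then the turn, a rotation vector about the tool's x, y, z in degrees. In form: [[fingers, tx, ty, tz, rx, ry, rz], ...]. A call has 1 to 20 rows; each row is the pose to reach, as a shift and turn from the pose commanded when the call began, along the tool's axes at that moment; what a row does not reach only later rows make up. A row lasts 1/8 s, in which the tool goes at most 62.5 mm and 10.7 degrees, less where a joint would pass 70% of its speed; a pose out of reach is approached as far as the arm can. A call with a gripper value outside its range is refused whole. The fingers move at their own pace and stop on an object; "grip_force" is the grip in N (left out, the last holds). Time passes only in rows, so rows that repeat a pose let the fingers close. It gives the time, the measured TCP pose, the force and the opening at its end, in the units of the state.
- monitor.get_obs(): the state, without advancing time (a new reading comes with each control period).
- eyes.camera(name): name is "scene" or "top" or "wrist"; returns (picture, depth): 480x640x3 uint8, blue, green, red; 480x640 float32, m along the optical axis (not along the pixel's ray), 0 where there is no reading.
- eyes.camera_info(name): a dict with "intrinsics" (3x3 intrinsics, pixels), "extrinsics" (4x4, takes a point from world to camera coordinates); the wrist camera has in their place "tool_from_camera" (4x4, takes a point from camera to tool coordinates, whose origin is the TCP and whose axes are the tool frame's). Camera axes: x right, y down, z forward; pixel columns grow to the right and rows downward; lengths in m; the calibration is good to about 2 mm. A picture is of the moment at which its call begins: read the wrist's pose just before it. camera_info takes no time and is no camera call.
- ticket.hand_in(): hands the job in, once; it reports no verdict.
Trained networks look in the newest picture that a camera, given by its name, has taken for a name from the list of things; names that differ only in an ending like _2 or _b are one class to them, and where a whole thing is asked for, a point or a joint stands for the part that bears it (a point fixed in the world has none). Each returns a list of dicts, best first, with "confidence" (0 to 1); they miss things now and then, are a little off and sometimes report something else, mostly with a low value. They report only what shows in the picture. A call takes as long as a camera call. They do not tell look-alikes from the thing itself.
- models.boxes_of(camera, thing): "point" ([x, y, z] in m, in the coordinates of the camera as it stood for that picture, good to about 4 mm: the middle of the surface that is visible of it).
The state is a dict: "clock": time; "joint_pos": joint angles; "joint_velocities": joint speeds; "tau": joint torques, N m; "position": TCP position; "ee_rot": TCP orientation; "ft_force": force on the tool from outside, world axes, zero at the start; "torque": the same for the moment, N m; "grip_width": opening from 0.0 (shut) to 1.0 (fully open).
Only numpy, scipy, OpenCV 4.12 (cv2) and the standard library are available. Lean on these libraries where they do the work, as an engineer would, in place of code of your own. Each camera call takes 0.05 s, during which the arm holds its last target. There are 200 camera calls.

## Task

Put the two-pole breaker (the middle one of the three in width) upright into the nest of the cam clamp fixture and let go of it. Then turn the crank counter-clockwise until the hidden cam's follower rests in its flat dwell, so that the pad holds the breaker against the end stop and the crank stays put when you let go; feel for it, and never crank on up the lobe behind the dwell, which crushes the breaker. Leave everything else on the table where it is.

Things in the scene. Friction and masses are not known exactly. Their poses are not given: they have to be found in the camera images.
- rig: Hand-cranked cam clamp fixture, bolted down: aluminium plate 130 x 250 x 12 mm, origin at the centre of its underside, z up; its y axis is the clamping line. At the +y end a grey housing 120 x 120 mm, top 57 mm above the table, hides the cam; at the -y end is the open-topped nest between two steel rails.
- nest_floor (a point): Middle of the nest's floor, on the plate, fixed to the fixture at (0, -59, 12) mm. The nest is a lane along the fixture's y, 41 mm wide, its rails 14 mm high, closed 44 mm to -y by a steel end stop (38 mm high) and 44 mm to +y by the retracted pad. Lower the breaker here, its length (own x axis) along the fixture's y, either way round.
- seat (a point): Point fixed to the fixture at (0, -63, 46) mm: where the two-pole breaker's centre lies once the pad has pushed it against the end stop. When loading aim 4 mm to the +y side of it (half-way between stop and pad). Axes as the fixture's.
- crank_axis (a point): Point on the vertical crank shaft, fixed to the fixture at (0, 60, 70) mm, at the height of the crank arm's top. The crank is clamped on the shaft at an unknown angle to the cam.
- knob_center (a point): Centre of the crank's knob: an upright black cylinder 24 mm in diameter, 54 mm tall (71 to 125 mm above the table; this point 101 mm), on the end of the crank arm, 50 mm from the shaft. It spins freely on its pin: grip it and carry it round the circle without turning the hand. Nothing near the circle is higher than 90 mm.
- crank (a joint): Crank angle (rad, grows counter-clockwise from above; 0 = knob on the fixture's +x side). Counter-clockwise it runs free for 0.15 to 2.2 rad (about 3 N friction at the knob), then for 1.8 rad the cam pushes the pad out, resisting with up to about 20 N, and springs back if let go. Then the flat dwell, 0.5 rad: friction only, it stays. Then the lobe, over 0.5 rad: up to 25 N.
- pad_face (a point): Centre of the face of the black rubber pad (30 mm wide, 28 mm high) that the cam pushes 16 mm towards the end stop. It sits on a spring of 2.4 N/mm: with the breaker against the stop the pad stands still while the cam runs on and the squeeze grows, to about 20 N in the dwell and 32 N on the lobe (over 22.5 N, too much, from 0.15 rad past the dwell's end).
- pad: The same rubber pad as a part; its origin lies inside the housing 43 mm behind the face, at table level.
- breaker2_center (a point): Centre (34 mm up) of the two-pole breaker, the one to clamp: white block standing on its back, 80 mm long (its x), 36 mm wide (its y), lower body 45 mm high, on it a raised nose 45 mm long, 36 mm wide, up to 68 mm, with a black toggle up to 76 mm; 0.15 to 0.3 kg. Grip the nose across the 36 mm width from above. z is up.
- breaker2: The same two-pole breaker; origin at the centre of its underside.
- breaker3_center (a point): Bystander: three-pole breaker, same profile but 54 mm wide. Centre, 34 mm up.
- breaker1_center (a point): Bystander: one-pole breaker, same profile but 18 mm wide. Centre, 34 mm up.
- contactor: Bystander: grey and white contactor 75 x 45 x 86 mm, origin under its centre.
- terminals: Bystander: terminal strip 22 x 100 x 20 mm, origin under its centre.
- driver1: Bystander: screwdriver lying on the table, beyond the fixture.
- driver2: Bystander: screwdriver lying on the table, at the left.
- wallbox: Bystander: open white wall box 90 x 70 x 40 mm, origin under its centre.
There are look-alikes about, which are no part of the job. Leave any red look-alike of the breaker2 alone.

How it is judged:
On the way, in this order (a step that is already met when the one before it is completed fails the run):
1. the two-pole breaker stands in the nest, let go of (x of breaker2_center in the frame of seat between -0.0045 and 0.0045 m and z of breaker2_center in the frame of seat between -0.003 and 0.003 m and angle between breaker2_center's own z axis and vertical below 0.06 rad and y of breaker2_center in the frame of seat between -0.003 and 0.011 m and contact force between the fingers and breaker2 below 0.5 N and contact force between pad and breaker2 below 5 N), for 0.2 s.
2. the cam has brought the pad to its full squeeze on the breaker (x of breaker2_center in the frame of seat between -0.0045 and 0.0045 m and z of breaker2_center in the frame of seat between -0.003 and 0.003 m and angle between breaker2_center's own z axis and vertical below 0.06 rad and contact force between pad and breaker2 above 16 N), for 0.2 s.
At the end, for the whole second after the job is handed in: The two-pole breaker stands upright in the nest (within 4.5 mm sideways, 3 mm of the end stop, flat on the floor), the pad squeezes it with 16 to 22 N because the follower is in the cam's dwell, and the crank stays still by itself (all of step 2 and y of breaker2_center in the frame of seat between -0.003 and 0.003 m and contact force between pad and breaker2 below 22 N and velocity of joint crank between -0.1 and 0.1 rad/s); the robot touches nothing.
It fails at once if the breaker is crushed: the pad squeezes it with over 22.5 N (cranked beyond the dwell) (contact force between pad and breaker2 above 22.5 N).
It fails at once if another thing on the table is moved by more than 30 mm (distance of any of breaker1_center, breaker3_center, contactor, terminals, driver1, driver2, wallbox from where it was at the start of the episode above 0.03 m).
It also fails if it takes over 72 s, if anything falls off the work surface, if the arm or the gripper's body presses on something with over 40 N, if the wrist force passes 120 N, or if a joint passes its speed limit or range.

## Working session

There is one attempt and no reset: what is moved stays moved. The work goes in short steps, Python scripts to look and compute and a tool call to move; the robot and the scene stay as the last step left them, time stands still between calls to the robot, and variables do not carry over. Pictures are saved under pics/ and viewed, about 8 in all and at most 12, crops included, and the job is handed in when it is done.

Besides the shell and the picture viewer there is one more tool, called in YAML: its name, and indented under it one key for each argument. servo_tool: Moves the arm, as the interface text tells. Its arguments: {"type":"object","properties":{"motion":{"type":"array"},"grip_force":{"type":"number"}},"required":["motion"]}

```bash
mkdir -p pics; cat > h.py <<'E'
import numpy as np, cv2
from workcell import monitor, eyes, ticket, models
from scipy.spatial.transform import Rotation as R
def T_wc(cam):
    ci=eyes.camera_info(cam)
    if cam=="wrist":
        o=monitor.get_obs(); T=np.eye(4); T[:3,:3]=R.from_quat(o["ee_rot"]).as_matrix(); T[:3,3]=o["position"]
        return T@np.array(ci["tool_from_camera"])
    return np.linalg.inv(np.array(ci["extrinsics"]))
def cloud(cam,d,T):
    K=np.array(eyes.camera_info(cam)["intrinsics"]); v,u=np.mgrid[:480,:640]
    P=np.stack([(u-K[0,2])/K[0,0]*d,(v-K[1,2])/K[1,1]*d,d],-1)
    return P@T[:3,:3].T+T[:3,3]
def pix(cam,p,T):
    K=np.array(eyes.camera_info(cam)["intrinsics"]); q=np.linalg.inv(T)@np.r_[p,1]; q=K@q[:3]; return (q[:2]/q[2]).round()
E
python3 - <<'E'
from h import *
for c in ["top","scene"]:
    T=T_wc(c); im,d=eyes.camera(c); cv2.imwrite(f"pics/{c}0.png",im); np.savez(f"{c}0.npz",im=im,d=d,P=cloud(c,d,T))
    print(c,T[:3,3].round(3))
    for n in ["breaker2","rig","knob_center","pad_face","breaker3_center","breaker1_center","contactor","terminals","wallbox","driver1"]:
        if c=="scene" and n not in("breaker2","rig","knob_center"): continue
        for b in models.boxes_of(c,n)[:3]:
            p=T[:3,:3]@np.array(b["point"])+T[:3,3]; print(n,round(b["confidence"],2),p.round(3),pix(c,p,T))
o=monitor.get_obs();print(o["clock"],o["ee_rot"],o["position"])
E
```

```text
top [0.509 0.034 1.051]
breaker2 0.97 [ 0.451 -0.248  0.047] [445. 293.]
breaker2 0.72 [ 0.369 -0.14   0.055] [397. 332.]
rig 0.94 [0.574 0.049 0.048] [310. 237.]
knob_center 0.48 [ 0.769 -0.135  0.024] [391. 152.]
pad_face 0.54 [0.582 0.036 0.049] [316. 233.]
breaker3_center 0.77 [ 0.615 -0.239  0.059] [442. 218.]
breaker1_center 0.62 [ 0.532 -0.354  0.044] [493. 256.]
contactor 0.93 [0.498 0.341 0.07 ] [173. 272.]
terminals 0.89 [0.789 0.133 0.022] [273. 144.]
wallbox 0.93 [0.702 0.334 0.001] [187. 184.]
driver1 0.73 [0.585 0.406 0.02 ] [152. 233.]
driver1 0.72 [ 0.77  -0.136  0.023] [391. 152.]
driver1 0.41 [0.496 0.34  0.071] [173. 273.]
scene [1.283 0.377 0.933]
breaker2 0.96 [ 0.389 -0.147  0.039] [294. 202.]
breaker2 0.81 [ 0.463 -0.241  0.043] [254. 207.]
rig 0.74 [0.607 0.067 0.034] [330. 278.]
rig 0.27 [ 0.465 -0.239  0.04 ] [254. 209.]
knob_center 0.69 [0.623 0.128 0.107] [350. 271.]
knob_center 0.68 [ 0.54  -0.358  0.039] [205. 214.]
knob_center 0.23 [0.589 0.033 0.045] [320. 266.]
0.75 [ 8.49374811e-01  5.27790135e-01  5.48715169e-05 -3.22147907e-05] [0.27680453 0.56037965 0.23135211]
```

View pics/top0.png

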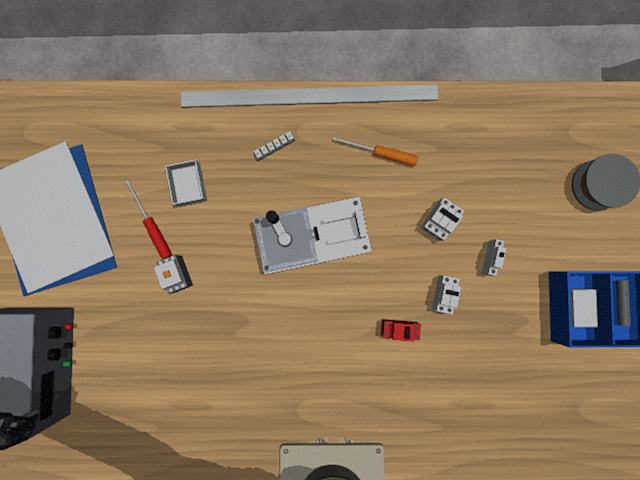

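The top view shows the rig at (312,235), its nest to the right and the knob at (272,217). What could be taken for breaker2: the white one at (447,294), the three-pole at (443,218), the one-pole at (494,257) and the red look-alike at (401,330). I choose (447,294) and check it in a crop.

```bash
python3 - <<'E'
from h import *
z=np.load("top0.npz"); P=z["P"]; im=z["im"]
def rect(m,name):
    m=cv2.morphologyEx(m.astype(np.uint8),cv2.MORPH_OPEN,np.ones((2,2)))
    n,l,s,_=cv2.connectedComponentsWithStats(m); k=1+np.argmax(s[1:,4]); q=P[l==k]
    r=cv2.minAreaRect((q[:,:2]*1000).astype(np.float32)); print(name,np.round(r[0],1),np.round(r[1],1),round(r[2],1),"z",np.median(q[:,2]).round(4),len(q))
def near(c,r): return np.hypot(P[...,0]-c[0],P[...,1]-c[1])<r
Z=P[...,2]
print("table z",np.median(Z[260:330,300:360]))
rect(near((.451,-.248),.06)&(Z>.02),"b2 all")
rect(near((.451,-.248),.06)&(Z>.058),"b2 nose")
rect(near((.615,-.239),.06)&(Z>.02),"b3 all")
rect(near((.574,.049),.2)&(Z>.006),"plate")
rect(near((.574,.10),.12)&(Z>.05)&(Z<.064),"housing")
rect(near((.574,.10),.12)&(Z>.112),"knob")
rect(near((.574,.049),.2)&(Z>.03)&(Z<.045),"stop?")
a=cv2.resize(im[190:350,370:530],None,fx=3.7,fy=3.7,interpolation=cv2.INTER_CUBIC)
b=cv2.resize(im[190:290,240:380],(200*4//4*1,143))
cv2.imwrite("pics/crop1.png",a)
E
```

```text
table z -0.000548543824043235
b2 all [ 470.4 -129.3] [335.6  82.2] 79.1 z 0.0534 771
b2 nose [ 469.1 -129.1] [335.5  47.4] 79.6 z 0.0678 372
b3 all [ 556.2 -144.8] [ 86.8 359.7] 28.3 z 0.0643 1014
plate [577.3  42.4] [136.7 251.6] 12.1 z 0.0476 6269
housing [566.2 101.8] [134.1 124.7] 9.1 z 0.0563 2655
knob [612.8 126.9] [21.1 20. ] 89.3 z 0.1239 111
stop? [580.4  40.7] [17.   5.1] 11.5 z 0.0404 21
```

View pics/crop1.png

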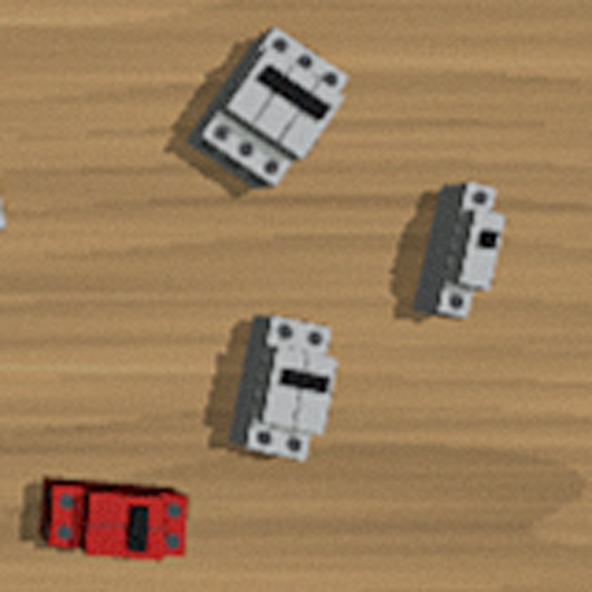

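The crop confirms that the white two-pole breaker is the one at (447,294). The red one lies at lower left. I'll refine the pose fits; my mask picked up pixels with no depth.

```bash
cat >> h.py <<'E'
def rect(P,m,name):
    m=m&(P[...,2]<.3); n,l,s,_=cv2.connectedComponentsWithStats(cv2.morphologyEx(m.astype(np.uint8),cv2.MORPH_OPEN,np.ones((3,3))))
    k=1+np.argmax(s[1:,4]); q=P[l==k]
    r=cv2.minAreaRect((q[:,:2]*1000).astype(np.float32)); print(name,np.round(r[0],1),np.round(r[1],1),round(r[2],1),"z",np.median(q[:,2]).round(4),len(q)); return r
def near(P,c,r): return np.hypot(P[...,0]-c[0],P[...,1]-c[1])<r
def shift(target_tcp,yaw):
    "rows' shift/turn from now: target TCP world, tool-x yaw deg (mod 180), tool down"
    o=monitor.get_obs(); r0=R.from_quat(o["ee_rot"]); x=r0.as_matrix()[:,0]; y0=np.degrees(np.arctan2(x[1],x[0]))
    dy=(yaw-y0+90)%180-90
    c,s=np.cos(np.radians(y0+dy)),np.sin(np.radians(y0+dy))
    M=np.array([[c,s,0],[s,-c,0],[0,0,-1]])
    print("shift",(r0.inv().apply(np.array(target_tcp)-o["position"])).round(4),"turn",np.degrees((r0.inv()*R.from_matrix(M)).as_rotvec()).round(2),"now",np.round(o["position"],4),"yaw",y0.round(2),"q7",np.round(o["joint_pos"][6],2),"t",o["clock"],"F",np.round(o["ft_force"],1),"grip",o["grip_width"])
E
python3 - <<'E'
from h import *
P=np.load("top0.npz")["P"]; Z=P[...,2]
rect(P,near(P,(.451,-.248),.06)&(Z>.02),"b2 all")
rect(P,near(P,(.451,-.248),.06)&(Z>.06),"b2 nose")
rect(P,near(P,(.574,.049),.2)&(Z>.006),"plate")
rect(P,near(P,(.574,.10),.12)&(Z>.05)&(Z<.062),"housing")
rect(P,near(P,(.60,.12),.12)&(Z>.112),"knob")
print(np.round(eyes.camera_info("wrist")["tool_from_camera"],3))
shift([.45,-.25,.25],90)
E
```

```text
b2 all [ 449.4 -252.5] [37.4 80.2] 77.4 z 0.055 769
b2 nose [ 449.3 -252.4] [37.4 44.9] 77.8 z 0.0679 369
plate [583.2  45. ] [130.1 248.6] 11.9 z 0.0498 6239
housing [570.7 104.6] [120.4 120.1] 11.9 z 0.0564 2618
knob [613.9 127.1] [20.6 22.2] 89.1 z 0.1244 109
[[ 1.     0.     0.001 -0.   ]
 [-0.     0.946  0.325 -0.083]
 [-0.    -0.325  0.946 -0.142]
 [ 0.     0.     0.     1.   ]]
shift [-0.6499  0.5142 -0.0187] turn [ 0.000e+00 -1.000e-02 -2.629e+01] now [0.2768 0.5604 0.2314] yaw 63.71 q7 -0.09 t 0.75 F [ 0.5  0.7 -0. ] grip 1.0034050774883203
```

```bash
python3 - <<'E'
from h import *
shift([.56,.02,.25],77.5)
shift([.43,-.25,.21],77.5)
E
```

```text
shift [-0.3591  0.4932 -0.0187] turn [ 0.000e+00 -1.000e-02 -1.379e+01] now [0.2768 0.5604 0.2314] yaw 63.71 q7 -0.09 t 0.75 F [ 0.5  0.7 -0. ] grip 1.0034050774883203
shift [-0.6587  0.4962  0.0213] turn [ 0.000e+00 -1.000e-02 -1.379e+01] now [0.2768 0.5604 0.2314] yaw 63.71 q7 -0.09 t 0.75 F [ 0.5  0.7 -0. ] grip 1.0034050774883203
```

servo_tool:
  motion:
    - [1,-0.036,0.05,-0.019,0,0,-3]
    - [1,-0.072,0.1,-0.019,0,0,-7]
    - [1,-0.108,0.148,-0.019,0,0,-14]
    - [1,-0.144,0.197,-0.019,0,0,-14]
    - [1,-0.18,0.246,-0.019,0,0,-14]
    - [1,-0.216,0.296,-0.019,0,0,-14]
    - [1,-0.251,0.345,-0.019,0,0,-14]
    - [1,-0.287,0.394,-0.019,0,0,-14]
    - [1,-0.323,0.444,-0.019,0,0,-14]
    - [1,-0.359,0.493,-0.019,0,0,-14]
    - [1,-0.359,0.493,-0.019,0,0,-14]
    - [1,-0.359,0.493,-0.019,0,0,-14]
    - [1,-0.359,0.493,-0.019,0,0,-14]

```text
clock: 2.38
position: [0.5596, 0.0216, 0.2504]
ee_rot: [0.778, 0.628, 0.0, -0.0]
ft_force: [-0.2, -0.4, 0.1]
grip_width: 0.997
```

```bash
cat > rig.py <<'E'
from h import *
import sys
T=T_wc("wrist"); im,d=eyes.camera("wrist"); P=cloud("wrist",d,T); cv2.imwrite(f"pics/{sys.argv[1]}.png",im); np.savez(sys.argv[1]+".npz",im=im,P=P)
Z=P[...,2]
rect(P,near(P,(.583,.045),.2)&(Z>.006),"plate")
rect(P,near(P,(.571,.104),.12)&(Z>.05)&(Z<.062),"housing")
rect(P,near(P,(.60,.12),.12)&(Z>.112),"knob")
E
python3 rig.py w1; python3 -c "
from h import *
shift([.43,-.25,.21],77.5)"
```

```text
plate [583.2  43.2] [129.9 249.6] 12.0 z 0.0561 35417
housing [570.9 102.4] [120.9 120.5] 11.9 z 0.057 15975
knob [567.5  64.9] [15.4 23.2] 40.0 z 0.2848 3907
shift [-0.2928 -0.0694  0.0402] turn [-0.01 -0.03  0.34] now [0.5595 0.0216 0.2504] yaw 77.84 q7 1.29 t 2.425 F [-0.6  0.1  0.2] grip 1.0030886525655263
```

View pics/w1.png

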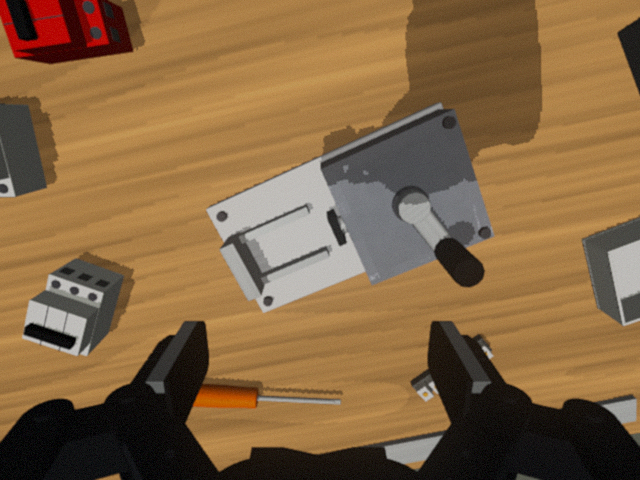

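The wrist view shows the rig's nest at (275,240), the pad at (338,225) and the knob at (460,262). It agrees with the top-camera fit (rig at about 583, 43.5 mm, yaw 12°). Next, over to the breaker.

servo_tool:
  motion:
    - [1,-0.059,-0.014,0,0,0,0]
    - [1,-0.117,-0.028,0,0,0,0]
    - [1,-0.175,-0.042,0.01,0,0,0]
    - [1,-0.234,-0.056,0.03,0,0,0]
    - [1,-0.293,-0.069,0.04,0,0,0]
    - [1,-0.293,-0.069,0.04,0,0,0]
    - [1,-0.293,-0.069,0.04,0,0,0]

```text
clock: 3.3
position: [0.4305, -0.2505, 0.2105]
ee_rot: [0.778, 0.628, 0.0, -0.0]
ft_force: [-0.3, 0.5, 0.0]
grip_width: 0.998
```

```bash
python3 - <<'E'
from h import *
T=T_wc("wrist"); im,d=eyes.camera("wrist"); P=cloud("wrist",d,T); Z=P[...,2]
cv2.imwrite("pics/w2.png",im)
rect(P,near(P,(.45,-.252),.055)&(Z>.02)&(Z<.1),"all")
r=rect(P,near(P,(.45,-.252),.055)&(Z>.06)&(Z<.072),"nose")
o=monitor.get_obs(); print(np.round(o["joint_pos"],2))
shift([.4493,-.2525,.12],77.5)
E
```

```text
all [ 448.7 -255.1] [36.  80.2] 77.7 z 0.0673 4292
nose [ 449.3 -255.2] [35.9 45.7] 77.5 z 0.0679 2162
[-0.14  0.05  0.6   1.85 -0.03  1.25  1.83]
shift [0.0014 0.0185 0.0905] turn [ 0.02 -0.03  0.34] now [ 0.4308 -0.2501  0.2105] yaw 77.84 q7 1.83 t 3.35 F [-0.4  1.3 -0.1] grip 0.9991102637489507
```

servo_tool:
  motion:
    - [1,-0.0005,0.0187,0.04,0,0,0.3]
    - [1,-0.0005,0.0187,0.09,0,0,0.3]
    - [1,-0.0005,0.0187,0.13,0,0,0.3]
    - [1,-0.0005,0.0187,0.16,0,0,0.3]
    - [1,-0.0005,0.0187,0.1725,0,0,0.3]
    - [1,-0.0005,0.0187,0.1725,0,0,0.3]
    - [0,-0.0005,0.0187,0.1725,0,0,0.3]
    - [0,-0.0005,0.0187,0.1725,0,0,0.3]
    - [0,-0.0005,0.0187,0.1725,0,0,0.3]
    - [0,-0.0005,0.0187,0.1725,0,0,0.3]
    - [0,-0.0005,0.0187,0.1725,0,0,0.3]
    - [0,-0.0005,0.0187,0.1725,0,0,0.3]
  grip_force: 40

```text
clock: 4.85
position: [0.4488, -0.2559, 0.0386]
ee_rot: [0.78, 0.625, 0.001, 0.0]
ft_force: [-1.3, 0.9, 5.5]
grip_width: 0.416
```

```bash
python3 -c "
from h import *
shift([.5954,-.0142,.15],11.95)"
```

```text
shift [ 0.2679  0.0906 -0.1112] turn [ 5.000e-02 -6.000e-02  6.546e+01] now [ 0.4488 -0.2559  0.0386] yaw 77.41 q7 1.97 t 4.85 F [-1.3  0.9  5.5] grip 0.4157330550797035
```

servo_tool:
  motion:
    - [0,0,0,-0.03,0,0,0]
    - [0,0,0,-0.07,0,0,0]
    - [0,0.01,0.003,-0.1112,0,0,5]
    - [0,0.04,0.012,-0.1112,0,0,13]
    - [0,0.08,0.026,-0.1112,0,0,22]
    - [0,0.12,0.04,-0.1112,0,0,31]
    - [0,0.16,0.054,-0.1112,0,0,40]
    - [0,0.2,0.068,-0.1112,0,0,49]
    - [0,0.24,0.08,-0.1112,0,0,58]
    - [0,0.2679,0.0906,-0.1112,0,0,65.5]
    - [0,0.2679,0.0906,-0.1112,0,0,65.5]
    - [0,0.2679,0.0906,-0.1112,0,0,65.5]
    - [0,0.2679,0.0906,-0.1112,0,0,65.5]

```text
clock: 6.48
position: [0.5945, -0.0154, 0.1491]
ee_rot: [0.995, 0.103, -0.0, 0.0]
ft_force: [-0.0, -1.2, -2.2]
grip_width: 0.413
```

```bash
sed -i 's/(Z>.112),"knob"/(Z>.115)\&(Z<.135),"knob"/' rig.py; python3 rig.py w3; python3 - <<'E'
from h import *
P=np.load("w3.npz")["P"]; Z=P[...,2]
rect(P,near(P,(.595,-.014),.06)&(Z>.145)&(Z<.162),"breaker low top?")
rect(P,near(P,(.595,-.014),.06)&(Z>.17)&(Z<.183),"nose")
shift([.5954,-.0142,.06],11.95)
E
```

```text
plate [587.7  21.3] [130.5 204. ] 11.9 z 0.1612 115418
housing [574.7  82.2] [120.8  79.4] 11.8 z 0.057 26927
knob [587.   23.5] [35.3  0.9] 12.2 z 0.1252 832
breaker low top? [588.5  14.9] [36.1 19.4] 11.6 z 0.1556 5554
nose [594.9 -15.6] [62.9 46.4] 12.7 z 0.1784 11537
shift [ 0.0009 -0.0009  0.0891] turn [-0.01 -0.   -0.1 ] now [ 0.5946 -0.0153  0.1491] yaw 11.85 q7 0.33 t 6.525 F [-0.9 -0.5 -2.9] grip 0.4161600764002065
```

View pics/w3.png

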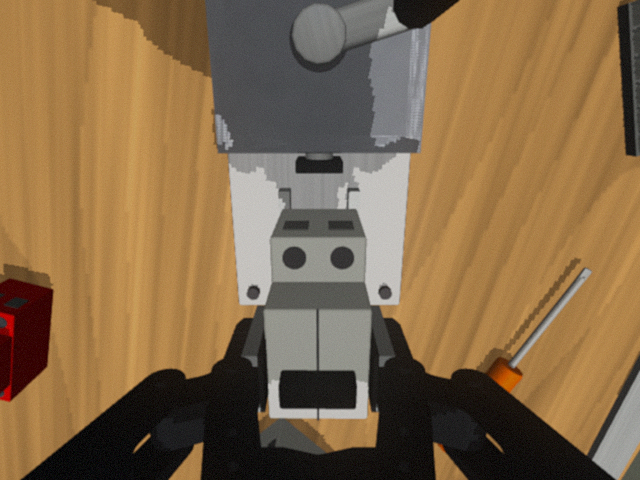

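The wrist view shows the breaker held squarely at (317,300) over the lane, whose rail ends show at (285,195) and (352,195). It is aligned within 1 mm. Lowering.

servo_tool:
  motion:
    - [0,0.0005,-0.0005,0.03,0,0,0]
    - [0,0.0005,-0.0005,0.06,0,0,0]
    - [0,0.0005,-0.0005,0.075,0,0,0]
    - [0,0.0005,-0.0005,0.083,0,0,0]
    - [0,0.0005,-0.0005,0.09,0,0,0]
    - [0,0.0005,-0.0005,0.095,0,0,0]
    - [0,0.0005,-0.0005,0.097,0,0,0]
    - [0,0.0005,-0.0005,0.097,0,0,0]

```text
clock: 7.52
position: [0.5955, -0.0135, 0.0522]
ee_rot: [0.995, 0.104, 0.0, -0.0]
ft_force: [-0.3, -0.7, -2.6]
grip_width: 0.416
```

servo_tool:
  motion:
    - [0,0,0,0.002,0,0,0]
    - [0,0,0,0.002,0,0,0]
    - [0.6,0,0,0.002,0,0,0]
    - [0.7,0,0,0.002,0,0,0]
    - [0.7,0,0,0.002,0,0,0]
    - [0.7,0,0,0.002,0,0,0]
    - [0.7,0,0,-0.04,0,0,0]
    - [0.7,0,0,-0.09,0,0,0]
    - [0.7,0,0,-0.14,0,0,0]
    - [0.7,0,0,-0.17,0,0,0]
    - [0.7,0,0,-0.17,0,0,0]

```text
clock: 8.9
position: [0.5966, -0.0137, 0.2246]
ee_rot: [0.995, 0.104, 0.002, -0.0]
ft_force: [0.1, -0.0, -0.2]
grip_width: 0.698
```

```bash
python3 rig.py w4; python3 - <<'E'
from h import *
P=np.load("w4.npz")["P"]; Z=P[...,2]
r=rect(P,near(P,(.595,-.014),.055)&(Z>.072)&(Z<.084),"nose")
f=np.array([583.2,43.5]); a=np.radians(11.95); d=np.array(r[0])-f
print("fixture frame",d@[np.cos(a),np.sin(a)],d@[-np.sin(a),np.cos(a)])
# knob target
ax=np.array([583.2,43.5])+60*np.array([-np.sin(a),np.cos(a)]); print("axis",ax)
k=rect(P,near(P,(.60,.12),.05)&(Z>.12)&(Z<.13),"knob")
shift([.6139,.127,.16],11.95)
E
```

```text
plate [585.6  30.4] [130.2 223.1] 12.0 z 0.0567 42255
housing [572.7  91.8] [120.5  97.8] 11.9 z 0.057 19597
knob [614.7 124.1] [23.1 19.8] 12.5 z 0.1248 1576
nose [596.6 -13.3] [36.  44.8] 12.0 z 0.0799 2209
fixture frame 1.343538388678935 -58.30399139407336
axis [570.77651898 102.19971993]
knob [614.8 124.1] [23.  19.8] 12.9 z 0.1248 1481
shift [ 0.0466 -0.1338  0.0628] turn [-0.01 -0.1  -0.04] now [ 0.5958 -0.0136  0.2227] yaw 11.91 q7 0.3 t 8.95 F [-0.8 -0.   0.3] grip 0.7000282372627641
```

View pics/w4.png

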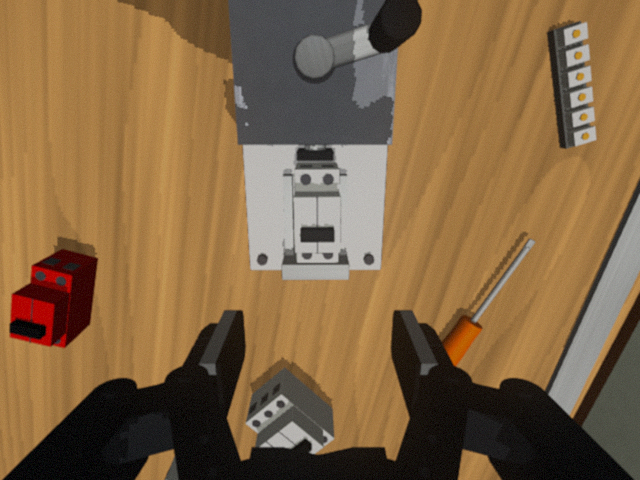

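The wrist view shows the breaker seated between the rails at (317,215), with its top at 80 mm as it must be, the pad at (315,155) and the knob at (397,22). Next I go to the knob at (0.6148, 0.1259).

servo_tool:
  motion:
    - [0.7,0.02,-0.05,0,0,0,0]
    - [0.7,0.04,-0.1,0,0,0,0]
    - [0.7,0.0473,-0.1325,0.02,0,0,0]
    - [0.7,0.0473,-0.1325,0.06,0,0,0]
    - [0.7,0.0473,-0.1325,0.1,0,0,0]
    - [0.7,0.0473,-0.1325,0.129,0,0,0]
    - [0.7,0.0473,-0.1325,0.129,0,0,0]
    - [0,0.0473,-0.1325,0.129,0,0,0]
    - [0,0.0473,-0.1325,0.129,0,0,0]
    - [0,0.0473,-0.1325,0.129,0,0,0]
    - [0,0.0473,-0.1325,0.129,0,0,0]
    - [0,0.0473,-0.1325,0.129,0,0,0]
  grip_force: 60

```text
clock: 10.45
position: [0.6147, 0.1258, 0.0946]
ee_rot: [0.995, 0.104, 0.001, -0.0]
ft_force: [-3.4, -0.6, 6.2]
grip_width: 0.264
```

```bash
cat > cr.py <<'E'
from h import *
import sys
a=np.radians(11.95); ax=np.array([.57078,.1022]); X=np.array([np.cos(a),np.sin(a)]); Y=np.array([-np.sin(a),np.cos(a)])
o=monitor.get_obs(); d=np.array(o["position"][:2])-ax; p=np.array([d@X,d@Y]); r=np.hypot(*p); th=np.arctan2(p[1],p[0])%(2*np.pi)
F=np.array(o["ft_force"]); f=np.array([F[:2]@X,F[:2]@Y]); t=np.array([-np.sin(th),np.cos(th)])
print("theta",th.round(3),"r",(r*1000).round(1),"Ftan",(f@t).round(1),"Frad",(f@p/r).round(1),"Fz",F[2].round(1),"z",round(o["position"][2],4),"t",o["clock"],"grip",round(o["grip_width"],3))
if len(sys.argv)>1:
    rc=float(sys.argv[2]) if len(sys.argv)>2 else .05
    st=[float(s) for s in sys.argv[1].split(",")]; b=th if len(sys.argv)<4 else float(sys.argv[3])
    r0=R.from_quat(o["ee_rot"])
    for s in st:
        q=rc*np.array([np.cos(b+s),np.sin(b+s)])-p; w=q[0]*X+q[1]*Y
        print(s,r0.inv().apply([w[0],w[1],0]).round(4)[:2])
E
python3 cr.py 0.1,0.2,0.3,0.4,0.5
```

```text
theta 0.285 r 49.9 Ftan 1.1 Frad -3.3 Fz 6.2 z 0.0946 t 10.45 grip 0.264
0.1 [-0.0015 -0.0048]
0.2 [-0.0036 -0.0093]
0.3 [-0.0062 -0.0136]
0.4 [-0.0092 -0.0176]
0.5 [-0.0125 -0.0213]
```

servo_tool:
  motion:
    - [0,-0.0015,-0.0048,0,0,0,0]
    - [0,-0.0036,-0.0093,0,0,0,0]
    - [0,-0.0062,-0.0136,0,0,0,0]
    - [0,-0.0062,-0.0136,0,0,0,0]

```text
clock: 10.95
position: [0.6059, 0.1377, 0.0946]
ee_rot: [0.995, 0.104, 0.001, -0.0]
ft_force: [-2.4, -2.5, 5.8]
grip_width: 0.266
```

```bash
python3 cr.py 0.1,0.2,0.3,0.4,0.5
```

```text
theta 0.583 r 49.9 Ftan -0.1 Frad -3.5 Fz 5.8 z 0.0946 t 10.95 grip 0.266
0.1 [-0.0029 -0.0041]
0.2 [-0.0062 -0.0078]
0.3 [-0.0099 -0.0112]
0.4 [-0.0139 -0.0141]
0.5 [-0.0182 -0.0167]
```

servo_tool:
  motion:
    - [0,-0.0029,-0.0041,0,0,0,0]
    - [0,-0.0062,-0.0078,0,0,0,0]
    - [0,-0.0099,-0.0112,0,0,0,0]
    - [0,-0.0139,-0.0141,0,0,0,0]
    - [0,-0.0139,-0.0141,0,0,0,0]

```text
clock: 11.58
position: [0.5896, 0.1485, 0.0946]
ee_rot: [0.995, 0.104, 0.001, -0.0]
ft_force: [-1.3, -2.8, 8.7]
grip_width: 0.26
```

```bash
python3 cr.py 0.1,0.2,0.3,0.4
```

```text
theta 0.977 r 50.0 Ftan 0.2 Frad -3.1 Fz 8.7 z 0.0946 t 11.575 grip 0.26
0.1 [-0.0043 -0.0026]
0.2 [-0.0088 -0.0047]
0.3 [-0.0135 -0.0064]
0.4 [-0.0183 -0.0076]
```

servo_tool:
  motion:
    - [0,-0.0043,-0.0026,0,0,0,0]
    - [0,-0.0088,-0.0047,0,0,0,0]
    - [0,-0.0135,-0.0064,0,0,0,0]
    - [0,-0.0135,-0.0064,0,0,0,0]

```text
clock: 12.08
position: [0.5751, 0.1521, 0.0946]
ee_rot: [0.995, 0.104, 0.001, -0.0]
ft_force: [-0.1, -3.1, 7.8]
grip_width: 0.263
```

```bash
python3 cr.py 0.1,0.2,0.3,0.4
```

```text
theta 1.275 r 50.1 Ftan -0.2 Frad -3.0 Fz 7.8 z 0.0946 t 12.075 grip 0.263
0.1 [-0.0049 -0.0011]
0.2 [-0.0098 -0.0019]
0.3 [-0.0148 -0.0021]
0.4 [-0.0198 -0.0018]
```

servo_tool:
  motion:
    - [0,-0.0049,-0.0011,0,0,0,0]
    - [0,-0.0098,-0.0019,0,0,0,0]
    - [0,-0.0148,-0.0021,0,0,0,0]
    - [0,-0.0148,-0.0021,0,0,0,0]

```text
clock: 12.58
position: [0.5603, 0.1512, 0.0946]
ee_rot: [0.995, 0.104, 0.001, -0.0]
ft_force: [0.5, -3.1, 6.9]
grip_width: 0.26
```

```bash
python3 cr.py 0.1,0.2,0.3,0.4
```

```text
theta 1.572 r 50.1 Ftan 0.1 Frad -3.2 Fz 6.9 z 0.0946 t 12.575 grip 0.26
0.1 [-0.005   0.0004]
0.2 [-0.0099  0.0011]
0.3 [-0.0148  0.0024]
0.4 [-0.0195  0.0041]
```

servo_tool:
  motion:
    - [0,-0.005,0.0004,0,0,0,0]
    - [0,-0.0099,0.0011,0,0,0,0]
    - [0,-0.0148,0.0024,0,0,0,0]
    - [0,-0.0148,0.0024,0,0,0,0]

```text
clock: 13.08
position: [0.5465, 0.1461, 0.0946]
ee_rot: [0.995, 0.104, 0.001, -0.001]
ft_force: [1.6, -1.7, 8.0]
grip_width: 0.262
```

```bash
python3 cr.py 0.1,0.2,0.3,0.4
```

```text
theta 1.868 r 50.2 Ftan -0.5 Frad -2.2 Fz 8.0 z 0.0946 t 13.075 grip 0.262
0.1 [-0.0046  0.0019]
0.2 [-0.0091  0.0041]
0.3 [-0.0134  0.0067]
0.4 [-0.0174  0.0097]
```

servo_tool:
  motion:
    - [0,-0.0046,0.0019,0,0,0,0]
    - [0,-0.0091,0.0041,0,0,0,0]
    - [0,-0.0134,0.0067,0,0,0,0]
    - [0,-0.0134,0.0067,0,0,0,0]

```text
clock: 13.58
position: [0.5351, 0.1376, 0.0946]
ee_rot: [0.995, 0.104, 0.002, -0.001]
ft_force: [3.1, 0.3, 7.6]
grip_width: 0.266
```

```bash
python3 cr.py 0.1,0.2,0.3,0.4
```

```text
theta 2.151 r 50.2 Ftan -2.4 Frad -2.0 Fz 7.6 z 0.0946 t 13.575 grip 0.266
0.1 [-0.0039  0.0032]
0.2 [-0.0076  0.0065]
0.3 [-0.011   0.0102]
0.4 [-0.014   0.0142]
```

servo_tool:
  motion:
    - [0,-0.0039,0.0032,0,0,0,0]
    - [0,-0.0076,0.0065,0,0,0,0]
    - [0,-0.011,0.0102,0,0,0,0]
    - [0,-0.011,0.0102,0,0,0,0]

```text
clock: 14.08
position: [0.5268, 0.1267, 0.0946]
ee_rot: [0.995, 0.105, 0.002, -0.002]
ft_force: [6.5, 5.2, 4.0]
grip_width: 0.258
```

```bash
python3 cr.py 0.1,0.2,0.3,0.4
```

```text
theta 2.425 r 50.3 Ftan -7.7 Frad -3.1 Fz 4.0 z 0.0946 t 14.075 grip 0.258
0.1 [-0.0029  0.0041]
0.2 [-0.0055  0.0083]
0.3 [-0.0078  0.0128]
0.4 [-0.0096  0.0175]
```

servo_tool:
  motion:
    - [0,-0.0029,0.0041,0,0,0,0]
    - [0,-0.0055,0.0083,0,0,0,0]
    - [0,-0.0078,0.0128,0,0,0,0]
    - [0,-0.0078,0.0128,0,0,0,0]

```text
clock: 14.58
position: [0.5218, 0.1141, 0.0946]
ee_rot: [0.994, 0.105, 0.002, -0.002]
ft_force: [4.6, 11.2, 3.5]
grip_width: 0.265
```

```bash
python3 cr.py 0.1,0.2,0.3,0.4
```

```text
theta 2.694 r 50.4 Ftan -12.0 Frad -1.9 Fz 3.5 z 0.0946 t 14.575 grip 0.265
0.1 [-0.0016  0.0048]
0.2 [-0.0031  0.0096]
0.3 [-0.004   0.0145]
0.4 [-0.0045  0.0194]
```

servo_tool:
  motion:
    - [0,-0.0016,0.0048,0,0,0,0]
    - [0,-0.0031,0.0096,0,0,0,0]
    - [0,-0.004,0.0145,0,0,0,0]
    - [0,-0.004,0.0145,0,0,0,0]

```text
clock: 15.08
position: [0.5204, 0.1007, 0.0946]
ee_rot: [0.994, 0.106, 0.002, -0.003]
ft_force: [1.5, 16.4, 5.0]
grip_width: 0.262
```

```bash
python3 cr.py 0.1,0.2,0.3,0.4
```

```text
theta 2.963 r 50.4 Ftan -16.3 Frad -2.0 Fz 5.0 z 0.0946 t 15.075 grip 0.262
0.1 [-0.0002  0.005 ]
0.2 [-0.0004  0.01  ]
0.3 [-0.     0.015]
0.4 [0.0008 0.0199]
```

servo_tool:
  motion:
    - [0,-0.0002,0.005,0,0,0,0]
    - [0,-0.0004,0.01,0,0,0,0]
    - [0,0,0.015,0,0,0,0]
    - [0,0,0.015,0,0,0,0]

```text
clock: 15.58
position: [0.5227, 0.0869, 0.0945]
ee_rot: [0.994, 0.106, 0.001, -0.004]
ft_force: [-4.0, 17.8, 10.4]
grip_width: 0.26
```

```bash
python3 cr.py 0.1,0.2,0.3
```

```text
theta 3.242 r 50.5 Ftan -18.1 Frad -1.6 Fz 10.4 z 0.0945 t 15.575 grip 0.26
0.1 [0.0012 0.0049]
0.2 [0.0024 0.0097]
0.3 [0.0041 0.0144]
```

servo_tool:
  motion:
    - [0,0.0012,0.0049,0,0,0,0]
    - [0,0.0024,0.0097,0,0,0,0]
    - [0,0.0024,0.0097,0,0,0,0]

```text
clock: 15.95
position: [0.5271, 0.0769, 0.0945]
ee_rot: [0.994, 0.106, 0.001, -0.003]
ft_force: [-2.8, 15.0, 10.0]
grip_width: 0.259
```

```bash
python3 cr.py 0.1,0.2,0.3
```

```text
theta 3.457 r 50.5 Ftan -14.4 Frad -5.1 Fz 10.0 z 0.0945 t 15.95 grip 0.259
0.1 [0.0022 0.0045]
0.2 [0.0045 0.009 ]
0.3 [0.0071 0.0132]
```

Past the peak. Smaller steps from here.

servo_tool:
  motion:
    - [0,0.0022,0.0045,0,0,0,0]
    - [0,0.0035,0.0068,0,0,0,0]
    - [0,0.0035,0.0068,0,0,0,0]

```text
clock: 16.32
position: [0.5325, 0.0693, 0.0945]
ee_rot: [0.994, 0.105, 0.001, -0.002]
ft_force: [0.0, 10.2, 9.0]
grip_width: 0.262
```

```bash
python3 cr.py 0.1,0.15,0.2
```

```text
theta 3.642 r 50.5 Ftan -7.7 Frad -6.7 Fz 9.0 z 0.0945 t 16.325 grip 0.262
0.1 [0.003 0.004]
0.15 [0.0045 0.0061]
0.2 [0.006 0.008]
```

servo_tool:
  motion:
    - [0,0.003,0.004,0,0,0,0]
    - [0,0.003,0.004,0,0,0,0]

```text
clock: 16.58
position: [0.5365, 0.0653, 0.0946]
ee_rot: [0.994, 0.105, 0.001, -0.002]
ft_force: [1.1, 6.5, 8.9]
grip_width: 0.259
```

```bash
python3 cr.py 0.1,0.15,0.2
```

```text
theta 3.755 r 50.4 Ftan -3.6 Frad -5.5 Fz 8.9 z 0.0946 t 16.575 grip 0.259
0.1 [0.0034 0.0037]
0.15 [0.0051 0.0056]
0.2 [0.0068 0.0073]
```

servo_tool:
  motion:
    - [0,0.0034,0.0037,0,0,0,0]
    - [0,0.0034,0.0037,0,0,0,0]

```text
clock: 16.82
position: [0.5406, 0.0619, 0.0946]
ee_rot: [0.995, 0.105, 0.001, -0.002]
ft_force: [0.1, 6.3, 9.5]
grip_width: 0.26
```

```bash
python3 cr.py 0.1,0.15,0.2
```

```text
theta 3.861 r 50.3 Ftan -3.7 Frad -5.1 Fz 9.5 z 0.0946 t 16.825 grip 0.26
0.1 [0.0037 0.0034]
0.15 [0.0056 0.005 ]
0.2 [0.0075 0.0066]
```

servo_tool:
  motion:
    - [0,0.0037,0.0034,0,0,0,0]
    - [0,0.0045,0.004,0,0,0,0]
    - [0,0.0045,0.004,0,0,0,0]

```text
clock: 17.2
position: [0.5456, 0.0587, 0.0946]
ee_rot: [0.995, 0.105, 0.001, -0.002]
ft_force: [-1.2, 4.3, 10.6]
grip_width: 0.258
```

```bash
python3 cr.py 0.1
```

```text
theta 3.979 r 50.3 Ftan -3.3 Frad -3.1 Fz 10.6 z 0.0946 t 17.2 grip 0.258
0.1 [0.0041 0.0029]
```

Only friction is left over 3.75–3.98 rad, so the follower is about 0.2 rad into the dwell. Releasing.

servo_tool:
  motion:
    - [0.6,0,0,0,0,0,0]
    - [0.6,0,0,0,0,0,0]
    - [0.6,0,0,0,0,0,0]
    - [0.6,0,0,0,0,0,0]
    - [0.6,0,0,-0.04,0,0,0]
    - [0.6,0,0,-0.09,0,0,0]
    - [0.6,0,0.06,-0.12,0,0,0]
    - [0.6,0,0.06,-0.12,0,0,0]
    - [0.6,0,0.06,-0.12,0,0,0]
    - [0.6,0,0.06,-0.12,0,0,0]

```text
clock: 18.45
position: [0.5564, -0.0012, 0.2121]
ee_rot: [0.995, 0.105, -0.001, -0.0]
ft_force: [0.1, 0.5, 0.7]
grip_width: 0.602
```

```bash
python3 rig.py w5; python3 - <<'E'
from h import *
P=np.load("w5.npz")["P"]; Z=P[...,2]; a=np.radians(11.95)
F=lambda p,o:(lambda d:(d@[np.cos(a),np.sin(a)],d@[-np.sin(a),np.cos(a)]))(np.array(p)-o)
f=np.array([583.2,43.5])
r=rect(P,near(P,(.595,-.014),.055)&(Z>.072)&(Z<.084),"nose"); print("breaker fixture",np.round(F(r[0],f),1))
k=rect(P,near(P,(.5456,.0587),.03)&(Z>.12)&(Z<.13),"knob"); q=F(k[0],np.array([570.78,102.2])); print("knob",np.round(q,1),np.arctan2(q[1],q[0])%6.2832)
E
```

```text
plate [566.5  39.5] [164. 248.] 11.8 z 0.1246 92648
housing [571.2 100.1] [120.6 116.2] 11.9 z 0.057 24959
knob [545.4  59.3] [22.9 22.8] 13.2 z 0.1248 1296
nose [597.3 -17.6] [36.2 45.2] 12.0 z 0.0799 2249
breaker fixture [  1.1 -62.7]
knob [545.4  59.3] [22.9 22.8] 13.2 z 0.1248 1291
knob [-33.7 -36.7] 3.9700482002958317
```

View pics/w5.png

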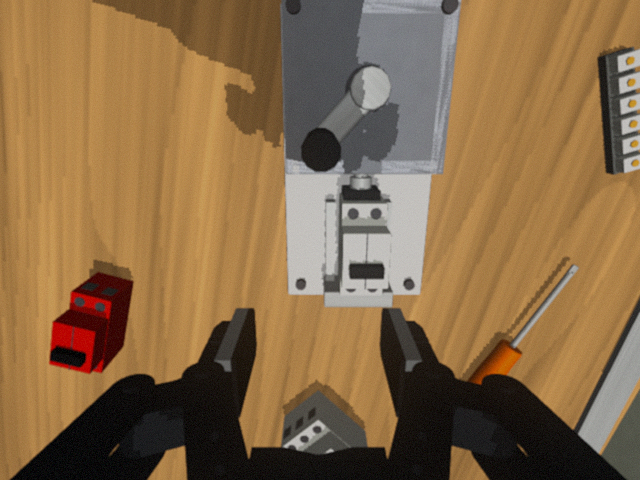

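The breaker at (365,250) is against the stop: -62.7 mm in the fixture's y, where -63 is nominal. The pad at (360,192) touches it, and the knob at (320,150) stayed at 3.97 rad. The hand is clear of everything.

```bash
python3 -c "
from h import *
print(ticket.hand_in())"
```

```text
the job is handed in; nothing more can be done
None
```

The two-pole breaker is clamped in the nest, and I handed the job in at about 18.5 s of the 72 s allowed. The hand-in gave no verdict.

**What I did:** I took the white two-pole breaker, left the red look-alike alone, and set it upright in the nest and let go. Then I cranked counter-clockwise in small steps. The rise started near 2.0 rad and peaked at about 18 N. From 3.75 to 3.98 rad only the steady 3–4 N of friction was left. I let go there, about 0.2 rad into the dwell.

**Last checks:**
- **Breaker:** it sits 1.1 mm off to the side (limit 4.5 mm) and at -62.7 mm along the fixture's y, where -63 mm is against the stop. Its top is at 80 mm, so it is flat on the floor.
- **Crank:** the knob stayed at 3.97 rad after release, within measuring error of where I left it.
- **Hand:** it is clear of everything.
- **Bystanders:** I never touched them, but I did not re-measure their positions at the end.
- **Squeeze:** it could not be measured directly. I inferred it from the feel of the dwell.

No check failed. The top and wrist cameras differed by 1–3 mm in y, and I went by the wrist camera.

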